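Turn over the lacquer drying stands

ROBOT

A 6-joint arm with a two-finger parallel gripper is mounted at the origin on the work surface. World frame = base frame: x ahead of the robot, y to its left, z up, the work surface at z = 0. Lengths are in m, angles in rad, forces in N, time in s.
With the tool pointing down it reaches from about 0.35 to 0.975 m from the base axis. Payload 7.1 kg.
Tool frame: the origin (TCP) lies midway between the tips of the shut fingers; the grasp point (between the pads) lies 19 mm behind it; z points along the fingers, y is the line along which they close (so a half turn about z gives the same grasp; the last joint's range is limited). The gripper opens to 88 mm and grips with 3 to 60 N. Pads are 20 mm wide; open, the fingers measure 115 mm over their backs; the gripper's body (75 mm by 178 mm) begins 61 mm behind the grasp point.
Start: joints at [1.191, 0.423, 1.63, -0, 1.089, -0.019], TCP at [0.221, 0.585, 0.223] pointing down, gripper open.
Joint ranges: [-3, 3], [-0.9, 2.11], [0.09, 2.58], [-1.31, 4.45], [0.11, 2.69], [-2.54, 2.54]. Speed limits (rad/s): [2.39, 2.39, 3.01, 3.14, 3.14, 3.14].

INTERFACE

Orientations are given as a unit quaternion [w, x, y, z].
In Python, from station import move_pose, movel, movej, command_gripper, wait, inverse_kinematics, read_camera, camera_info, MotionError, job_done, get_time, get_joint_pos, get_qvel, get_effort, get_tcp_pos, get_ee_rot, get_ft_force, get_ft_torque, get_grip_width, get_finger_force gives the robot as it stands. Calls block until the motion is done:
- move_pose(position, orientation): joint-space move of the TCP to a pose.
- movel(position, frame=None, v=0.15, until_force=None): straight line of the TCP; frame=None keeps the orientation; v is the mean speed in m/s. With until_force (N) it stops when the force on the tool has changed by that much, and returns True; else False.
- movej(angles): joint-space move.
- command_gripper(opening): opening from 0.0 (shut) to 1.0 (fully open); the grip force is fixed at half the most; returns when the fingers have stopped.
- wait(seconds).
- inverse_kinematics(position, orientation): joint angles nearest the present ones, or None.
- read_camera(name): name is "side" or "top"; returns the picture (480x640x3 uint8, red, green, blue); there is no depth.
- camera_info(name): a dict with "intrinsics" (3x3 intrinsics, pixels), "T" (4x4, takes a point from camera to world coordinates). Camera axes: x right, y up, looking along -z (the intrinsics and any distortion apply to the point x, -y, -z); pixel columns grow to the right and rows downward; lengths in m; the calibration is good to about 2 mm. A picture is of the moment at which its call begins. camera_info takes no time and is no camera call.
A pose or a line that the arm cannot do raises MotionError and nothing moves.
- job_done(): hands the job in; it is judged then, once.
Readings, each from a call of its own:
- get_time(): time.
- get_joint_pos(): joint angles.
- get_qvel(): joint speeds.
- get_effort(): joint torques, N m.
- get_tcp_pos(): TCP position.
- get_ee_rot(): TCP orientation.
- get_ft_force(): force on the tool from outside, world axes, zero at the start.
- get_ft_torque(): the same for the moment, N m.
- get_grip_width(): opening from 0.0 (shut) to 1.0 (fully open).
- get_finger_force(): force on a finger pad.
Only numpy, scipy, OpenCV 4.12 (cv2) and the standard library are available. Lean on these libraries where they do the work, as an engineer would, in place of code of your own. Each camera call takes 0.05 s, during which the arm holds its last target. There are 200 camera calls.

TASK

Clear the dry grey plates off the drying domes onto the untidy pile on the cork mat, and tap that pile square so that all its edges line up, still on the mat. Balance each freshly lacquered plate, lying level by itself, on top of the dome whose collar has its colour. Leave the other things on the bench where they are.

Things in the scene. Friction and masses are not known exactly. Their poses are not given: they have to be found in the camera images.
- dome_blue: Drying stand, fixed to the bench: a smooth white half ball of radius 36 mm on a round blue collar (82 mm across, 16 mm high). Origin at the centre of its underside, on the bench; z up. The half ball's centre is 18 mm above the origin and its highest point 54 mm above the origin.
- plate_blue: Freshly lacquered blue plate, rigid, 56 (its x) x 42 (its y) x 6 mm (z), 40 g, about. Origin at the centre of its underside. May be absent. Starts lying flat on the bench.
- dome_orange: Drying stand, fixed to the bench: a smooth white half ball of radius 36 mm on a round orange collar (82 mm across, 16 mm high). Origin at the centre of its underside, on the bench; z up. The half ball's centre is 18 mm above the origin and its highest point 54 mm above the origin.
- plate_orange: Freshly lacquered orange plate, rigid, 56 (its x) x 42 (its y) x 6 mm (z), 40 g, about. Origin at the centre of its underside. May be absent. Starts lying flat on the bench.
- dome_green: Drying stand, fixed to the bench: a smooth white half ball of radius 36 mm on a round green collar (82 mm across, 16 mm high). Origin at the centre of its underside, on the bench; z up. The half ball's centre is 18 mm above the origin and its highest point 54 mm above the origin.
- plate_green: Freshly lacquered green plate, rigid, 56 (its x) x 42 (its y) x 6 mm (z), 40 g, about. Origin at the centre of its underside. May be absent. Starts lying flat on the bench.
- dry_1: Dry dark steel-grey plate, 56 (its x) x 42 (its y) x 6 mm (z), 40 g, about. Origin at the centre of its underside. Starts in the untidy pile on the cork mat (dry_1 below dry_2).
- dry_2: Dry dark steel-grey plate, 56 (its x) x 42 (its y) x 6 mm (z), 40 g, about. Origin at the centre of its underside. Starts in the untidy pile on the cork mat (dry_1 below dry_2).
- dry_3: Dry dark steel-grey plate, 56 (its x) x 42 (its y) x 6 mm (z), 40 g, about. Origin at the centre of its underside. Starts balanced on the blue dome. May be absent.
- dry_4: Dry dark steel-grey plate, 56 (its x) x 42 (its y) x 6 mm (z), 40 g, about. Origin at the centre of its underside. Starts balanced on the orange dome. May be absent.
- dry_5: Dry dark steel-grey plate, 56 (its x) x 42 (its y) x 6 mm (z), 40 g, about. Origin at the centre of its underside. Starts balanced on the green dome. May be absent.
- mat: Thin brown cork mat fixed to the bench, 160 x 140 x 3 mm, origin at the centre of its underside (on the bench); the pile of dry plates stands on it.
- vial: Small amber bottle, 34 mm across, 70 mm tall, loose; a bystander. Origin at the centre of its underside.
- tape: Brass-coloured ring-shaped spool, 84 mm across, 18 mm high, loose; a bystander. Origin at the centre of its underside.
- jar: White jar with a blue cap, 52 mm across, 55 mm tall, loose; a bystander. Origin at the centre of its underside.
- dish: Small white bowl, 76 mm across, 30 mm tall, loose; a bystander. Origin at the centre of its underside.
- driver: Screwdriver with a red handle, 150 mm long, loose, lying behind the domes; a bystander. Origin near its middle.

How it is judged:
At the end, for the whole second after the job is handed in: Each lacquered plate rests on the dome of its colour, centre within 10 mm of its axis, tilted under 10 degrees; all grey plates lie flat in one pile, dry_1 within 60 mm of the mat's centre, the others centred within 4 mm of dry_1 and parallel within 0.08 rad; all at rest (horizontal distance between plate_blue and dome_blue below 0.01 m and angle between each of plate_blue, plate_orange, plate_green's own z axis and vertical below 0.17 rad and z of plate_blue in the frame of dome_blue between 0.05 and 0.058 m and linear speed of each of plate_blue, plate_orange, plate_green, dry_1, dry_2, dry_3, dry_4, dry_5 below 0.02 m/s and horizontal distance between plate_orange and dome_orange below 0.01 m and z of plate_orange in the frame of dome_orange between 0.05 and 0.058 m and horizontal distance between plate_green and dome_green below 0.01 m and z of plate_green in the frame of dome_green between 0.05 and 0.058 m and angle between each of dry_1, dry_2, dry_3, dry_4, dry_5's own z axis and vertical below 0.06 rad and height (world z) of each of dry_1, dry_2, dry_3, dry_4, dry_5 below 0.035 m and horizontal distance between each of dry_2, dry_3, dry_4, dry_5 and dry_1 below 0.004 m and angle between the x axis of each of dry_2, dry_3, dry_4, dry_5 and the x axis of dry_1, either way round below 0.08 rad and horizontal distance between dry_1 and mat below 0.06 m); the robot touches nothing.
It fails at once if the vial is pushed more than 30 mm away or tipped over (distance of vial from where it was at the start of the episode above 0.03 m or angle between vial's own z axis and vertical above 0.6 rad).
It fails at once if the tape is pushed more than 30 mm away or tipped over (distance of tape from where it was at the start of the episode above 0.03 m or angle between tape's own z axis and vertical above 0.6 rad).
It fails at once if the jar is pushed more than 30 mm away or tipped over (distance of jar from where it was at the start of the episode above 0.03 m or angle between jar's own z axis and vertical above 0.6 rad).
It fails at once if the dish is pushed more than 30 mm away or tipped over (distance of dish from where it was at the start of the episode above 0.03 m or angle between dish's own z axis and vertical above 0.6 rad).
It fails at once if the screwdriver is pushed more than 30 mm away (distance of driver from where it was at the start of the episode above 0.03 m).
Of plate_blue, plate_orange, plate_green only 2 to 3 are there at a start; the rules pass over those that are not, and their reading is None.
Of dry_3, dry_4, dry_5 only 2 to 3 are there at a start; the rules pass over those that are not, and their reading is None.
At some moment in a run one of dry_1, dry_2 may be knocked a few centimetres aside while the robot is not near it.
It also fails if it takes over 210 s, if anything falls off the work surface, if the arm or the gripper's body presses on something with over 40 N, if the wrist force passes 120 N, or if a joint passes its speed limit or range.

## Working session

There is one attempt and no reset: what is moved stays moved. The work goes in short steps, each a Python script; the robot and the scene stay as the last script left them, time stands still between calls to the robot, and variables do not carry over. Pictures are saved under pics/ and viewed, at most 14 in all, crops included, and the job is handed in when it is done.

```bash
mkdir -p pics; ls; python3 - <<'E'
from station import *
import cv2
for n in("top","side"):
    cv2.imwrite(f"pics/{n}0.png",cv2.cvtColor(read_camera(n),cv2.COLOR_RGB2BGR)); i=camera_info(n); print(n,i)
print(get_ee_rot(),get_time())
E
```

```text
pics
top {'intrinsics': array([[535.38233065,   0.        , 316.52375499],
       [  0.        , 535.38233065, 243.66876963],
       [  0.        ,   0.        ,   1.        ]]), 'T': array([[-1.72721933e-02,  9.85181974e-01, -1.70640408e-01,
         4.18193469e-01],
       [-9.99850281e-01, -1.71966751e-02,  1.92072332e-03,
         6.29455472e-03],
       [-1.04218566e-03,  1.70648035e-01,  9.85331498e-01,
         1.18062785e+00],
       [ 0.00000000e+00,  0.00000000e+00,  0.00000000e+00,
         1.00000000e+00]])}
side {'intrinsics': array([[598.36860886,   0.        , 317.1498482 ],
       [  0.        , 598.36860886, 237.5543067 ],
       [  0.        ,   0.        ,   1.        ]]), 'T': array([[ 0.98249367,  0.13110083, -0.13235846,  0.38427874],
       [-0.18593062,  0.73452164, -0.65261609, -0.94380119],
       [ 0.01166165,  0.66580067,  0.74603852,  1.18621232],
       [ 0.        ,  0.        ,  0.        ,  1.        ]])}
[-1.15896463e-04  1.79386406e-01  9.83778455e-01 -6.74612981e-04] 0.1
```

View pics/top0.png

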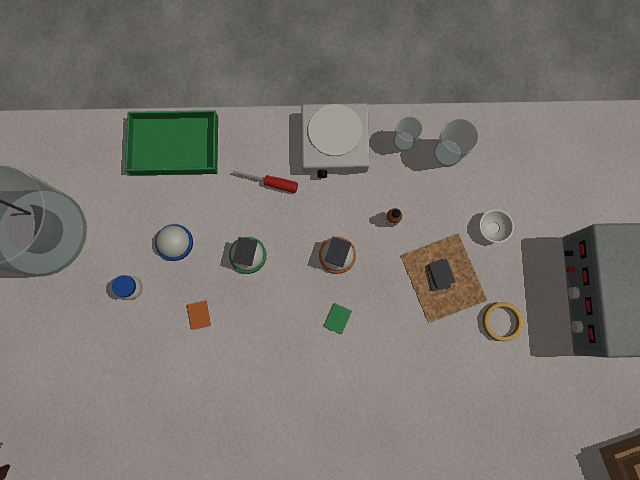

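View pics/side0.png

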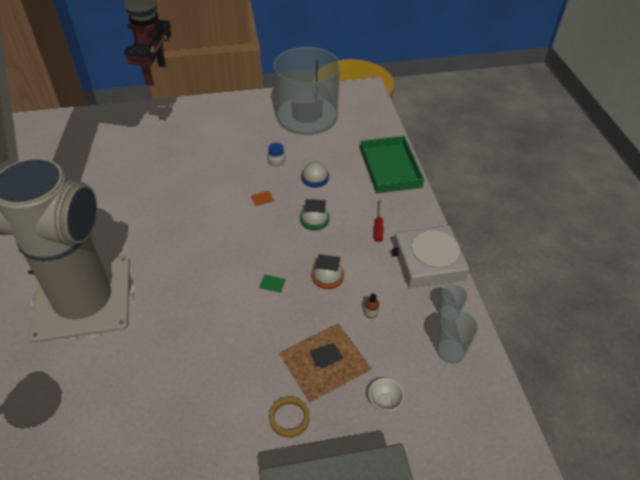

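Top view: there's no blue plate. The orange plate is at (199,315) and the green plate at (338,318). Grey plates sit on the green dome (245,252) and the orange dome (338,252), and the pile is at (440,274). The side view agrees: orange (262,198), green (272,283), pile (326,355).

```bash
cat > h.py <<'E'
from station import *
import numpy as np, cv2
def ray(n,uv):
    i=camera_info(n);K=i["intrinsics"];T=i["T"]
    d=np.array([(uv[0]-K[0,2])/K[0,0],-(uv[1]-K[1,2])/K[1,1],-1.]);return T[:3,3],T[:3,:3]@d
def onz(n,uv,z):
    o,d=ray(n,uv);return (o+d*(z-o[2])/d[2])[:2]
def tri(a,b):
    A=[];B=[]
    for n,uv in(("top",a),("side",b)):
        o,d=ray(n,uv);d/=np.linalg.norm(d);P=np.eye(3)-np.outer(d,d);A.append(P);B.append(P@o)
    return np.linalg.lstsq(np.vstack(A),np.hstack(B),rcond=None)[0]
def snap(n): return cv2.cvtColor(read_camera(n),cv2.COLOR_RGB2BGR)
def crop(im,c,w,h,s): 
    x=int(c[0]-w//2);y=int(c[1]-h//2);return cv2.resize(im[y:y+h,x:x+w],None,fx=s,fy=s,interpolation=cv2.INTER_CUBIC)
def warp(n,im,c,z,half=0.07,s=2.0):
    """orthographic view of plane z around c: s px/mm; up = +x, left = +y"""
    N=int(2*half*1000*s);src=[];dst=[]
    i=camera_info(n);K=i["intrinsics"];T=np.linalg.inv(i["T"])
    for a,b in((0,0),(N,0),(N,N),(0,N)):
        p=T@np.array([c[0]+half-b/s/1000,c[1]+half-a/s/1000,z,1]);q=K@[p[0],-p[1],-p[2]]
        dst.append((a,b));src.append(q[:2]/q[2])
    H=cv2.getPerspectiveTransform(np.float32(src),np.float32(dst))
    return cv2.warpPerspective(im,H,(N,N),flags=cv2.INTER_CUBIC)
E
cat > m.py <<'E'
from h import *
t,s=cv2.imread("pics/top0.png"),cv2.imread("pics/side0.png")
pts={"orange":((199,315),(262,198)),"green":((338,318),(272,283)),"dg":((245,252),(316,206)),"do":((338,252),(328,263)),"pile":((440,274),(326,355)),"db":((174,239),(316,170))}
for k,(a,b) in pts.items(): print(k,tri(a,b).round(3))
for k,r in(("orange",(5,22)),("green",(50,80))):
    for n,im in(("top",t),("side",s)):
        hsv=cv2.cvtColor(im,cv2.COLOR_BGR2HSV)
        m=cv2.inRange(hsv,(r[0],110,50),(r[1],255,255));c=pts[k][0 if n=="top" else 1]
        w=np.zeros_like(m);cv2.circle(w,c,22,255,-1);m&=w
        cs,_=cv2.findContours(m,0,2);q=max(cs,key=cv2.contourArea);M=cv2.moments(m,True)
        uv=(M["m10"]/M["m00"],M["m01"]/M["m00"]);print(k,n,uv,M["m00"],onz(n,uv,.006 if n=="top" else .005))
        if n=="top":
            P=np.array([onz(n,p[0],.006) for p in q])*1000;print(cv2.minAreaRect(P.astype(np.float32)))
tiles=[warp("top",t,onz("top",pts[k][0],z),z,.05,2.6) for k,z in(("dg",.06),("do",.06),("pile",.015))]
tiles2=[warp("side",s,onz("top",pts[k][0],z),z,.05,2.6) for k,z in(("dg",.06),("do",.06),("pile",.015))]
cv2.imwrite("pics/c1.png",np.vstack([np.hstack(tiles),np.hstack(tiles2)]))
for k,z in(("dg",.06),("do",.06),("pile",.015)):print(k,onz("top",pts[k][0],z))
E
python3 m.py
```

```text
orange [0.469 0.263 0.005]
green [ 0.456 -0.04   0.006]
dg [0.6   0.157 0.055]
do [ 0.595 -0.041  0.056]
pile [ 0.548 -0.266  0.011]
db [0.632 0.312 0.041]
orange top (198.42743538767397, 314.6779324055666) 503.0 [0.46922756 0.26379012]
((469.4071350097656, 263.8143310546875), (55.499610900878906, 42.397796630859375), 11.29608154296875)
orange side (262.0469483568075, 197.66666666666666) 213.0 [0.46936766 0.26425857]
green top (337.527950310559, 318.4761904761905) 483.0 [ 0.45579463 -0.03879979]
((456.0815734863281, -38.7856330871582), (41.635276794433594, 54.689701080322266), 64.46089935302734)
green side (271.9881422924901, 283.0316205533597) 253.0 [ 0.45572884 -0.03910683]
dg [0.59699653 0.15594714]
do [ 0.59356079 -0.04107096]
pile [ 0.54801312 -0.26489033]
```

View pics/c1.png

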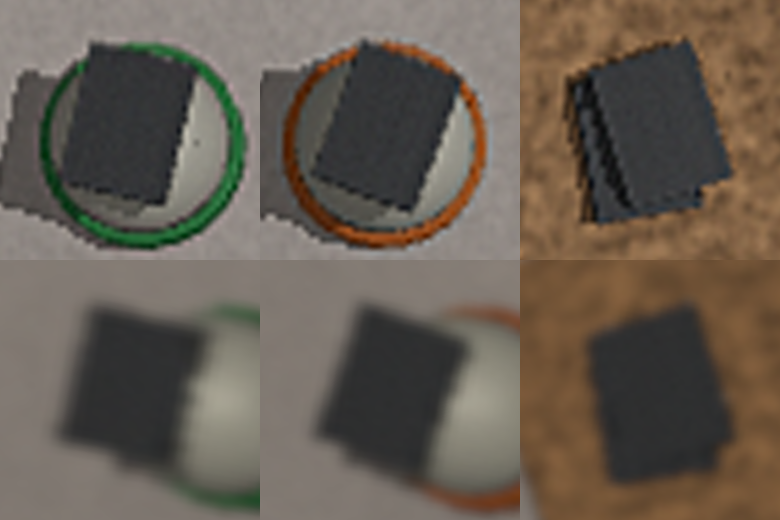

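The tiles show grey plates centred on the green and orange domes, with yaw of about -13° and -21°. dry_2 is at (0.550,-0.2695), yaw 19°, lying over dry_1 at (0.544,-0.259), yaw 8°. Both views agree to within 1 mm, and the triangulated heights match. I'll start by moving the grey plates.

```bash
cat > r.py <<'E'
from h import *
def quat(deg):
    f=(np.radians(deg)+np.pi)/2;return np.array([0,np.cos(f),np.sin(f),0])
def go(x,y,z,deg):
    """move above with tool x axis along deg (mod 180), choosing the smaller j6"""
    best=None
    for d in(deg,deg+180,deg-180):
        q=inverse_kinematics([x,y,z],quat(d))
        if q is not None and (best is None or abs(q[5])<abs(best[0][5])): best=(q,d)
    assert best is not None
    movej(best[0])
def pick(x,y,z,deg,up=.13,opn=.8):
    go(x,y,up,deg);command_gripper(opn);movel([x,y,z],v=.12);command_gripper(0)
    w=get_grip_width()*88;print("grip",round(w,1),get_tcp_pos().round(4),get_finger_force());return w
def place(x,y,z,deg,up=.13,opn=.62):
    go(x,y,up,deg);movel([x,y,z+.02],v=.12);movel([x,y,z],v=.03);command_gripper(opn);wait(.2);movel([x,y,up],v=.1)
E
python3 - <<'E'
from r import *
w=pick(.5989,.1563,.0515,-13); movel([.5989,.1563,.15],v=.12)
print(get_grip_width()*88,get_time())
cv2.imwrite("pics/top1.png",snap("top"))
if abs(w-42)<2:
    place(.5503,-.2695,.0128,18.8,up=.12)
    w=pick(.5942,-.0402,.0515,-21);movel([.5942,-.0402,.15],v=.12)
    print(get_grip_width()*88,get_time())
t=snap("top");s=snap("side");cv2.imwrite("pics/top2.png",t);cv2.imwrite("pics/side2.png",s)
c=(.548,-.265)
cv2.imwrite("pics/c2.png",np.hstack([warp("top",t,c,.018,.07,2.6),warp("side",s,c,.018,.07,2.6)]))
E
```

```text
grip 41.8 [0.5991 0.1564 0.0519] 30.00046133995056
41.48840089599912 5.0167
grip 41.7 [ 0.5944 -0.0402  0.0518] 30.00010371208191
41.302281548859206 14.875
```

View pics/c2.png

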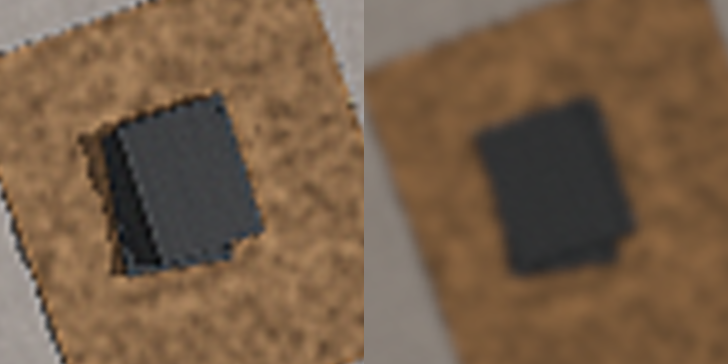

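dry_5 lies squarely on dry_2 and the pile hasn't moved (tile centre about (185,185)). Next I'll place the second grey plate, then measure the bare domes and centre the green plate.

```bash
cat > dome.py <<'E'
from r import *
from scipy.optimize import least_squares
def proj(n,P):
    i=camera_info(n);K=i["intrinsics"];T=np.linalg.inv(i["T"]);p=T[:3,:3]@P.T+T[:3,3:];q=K@(p*[[1],[-1],[-1]]);return (q[:2]/q[2]).T
def dome(n,im,c0,rng):
    """collar silhouette centre: match hull centroid of colour mask with hull of the projected collar"""
    S=4;u0=proj(n,np.array([[*c0,.016]]))[0].round().astype(int);R=34
    big=cv2.resize(im[u0[1]-R:u0[1]+R,u0[0]-R:u0[0]+R],None,fx=S,fy=S,interpolation=cv2.INTER_CUBIC)
    m=cv2.inRange(cv2.cvtColor(big,cv2.COLOR_BGR2HSV),(rng[0],90,25),(rng[1],255,255))
    k,l,st,_=cv2.connectedComponentsWithStats(m);j=1+np.argmax(st[1:,4]);m=(l==j).astype(np.uint8)
    h=cv2.convexHull(cv2.findNonZero(m)).astype(np.float32);M=cv2.moments(h)
    uv=(np.array([M["m10"],M["m01"]])/M["m00"]+.5)/S-.5+u0-R
    a=np.linspace(0,2*np.pi,90)
    def mod(c):
        P=np.vstack([np.c_[c[0]+.041*np.cos(a),c[1]+.041*np.sin(a),0*a+z] for z in(0,.016)])
        g=cv2.moments(cv2.convexHull(proj(n,P).astype(np.float32)*8));return np.array([g["m10"],g["m01"]])/g["m00"]/8,g["m00"]/64
    c=least_squares(lambda c:mod(c)[0]-uv,c0,diff_step=1e-2).x
    return c.round(4),"area",M["m00"]/S/S,"model",mod(c)[1].round(0)
E
python3 - <<'E'
from dome import *
place(.5503,-.2695,.0188,18.8,up=.12)
t=snap("top");s=snap("side");cv2.imwrite("pics/top3.png",t);cv2.imwrite("pics/side3.png",s)
for k,c,r in(("green",(.598,.156),(50,85)),("orange",(.594,-.041),(4,22))):
    for n,im in(("top",t),("side",s)):print(k,n,*dome(n,im,c,r))
# centre green plate: squeeze along its length, then grasp across
hx=456/1000;hy=-38.8/1000
go(hx,hy,.12,0);print(get_time())
E
```

```text
Traceback (most recent call last):
  File "dome.py", line 18, in dome
    return c.round(4),"area",M["m00"]/S/S,"model",mod(c)[1].round(0)
                                                  ^^^^^^^^^^^^^^^
AttributeError: 'float' object has no attribute 'round'
```

```bash
sed -i 's/mod(c)\[1\].round(0)/round(mod(c)[1])/' dome.py
cat > cen.py <<'E'
from dome import *
def centre(x,y,deg):
    go(x,y,.08,deg+90);command_gripper(.85);movel([x,y,.0022],v=.1);command_gripper(0);print("len",get_grip_width()*88,get_tcp_pos().round(4))
    command_gripper(.85);movel([x,y,.06],v=.1);return pick(x,y,.0022,deg,up=.06,opn=.75)
E
python3 - <<'E'
from cen import *
t=cv2.imread("pics/top3.png");s=cv2.imread("pics/side3.png")
for k,c,r in(("green",(.598,.156),(50,85)),("orange",(.594,-.041),(4,22))):
    for n,im in(("top",t),("side",s)):print(k,n,*dome(n,im,c,r))
print(get_tcp_pos())
x,y=.4560,-.0388
centre(x,y,-25.5);command_gripper(.75);movel([x,y,.1]);go(.45,-.2,.15,-25.5)
t=snap("top");s=snap("side");cv2.imwrite("pics/top4.png",t);cv2.imwrite("pics/side4.png",s)
for n,im in(("top",t),("side",s)):
    u0=proj(n,np.array([[x,y,.006]]))[0].astype(int)
    m=cv2.inRange(cv2.cvtColor(im,cv2.COLOR_BGR2HSV),(50,110,50),(80,255,255));w=np.zeros_like(m);cv2.circle(w,[int(v) for v in u0],22,255,-1)
    M=cv2.moments(m&w,True);uv=(M["m10"]/M["m00"],M["m01"]/M["m00"]);print(n,onz(n,uv,.0055).round(4))
print(get_time())
E
```

```text
green top [0.5989 0.1579] area 1058.03125 model 1117Traceback (most recent call last):
  File "<stdin>", line 4, in <module>
  File "dome.py", line 10, in dome
    k,l,st,_=cv2.connectedComponentsWithStats(m);j=1+np.argmax(st[1:,4]);m=(l==j).astype(np.uint8)
                                                     ~~~~~~~~~^^^^^^^^^^
    return _wrapfunc(a, 'argmax', axis=axis, out=out, **kwds)
    return bound(*args, **kwds)
ValueError: attempt to get argmax of an empty sequence
```

```bash

python3 - <<'E'
from cen import *
t=cv2.imread("pics/top3.png")
D=(("green",(.598,.156),(50,85)),("orange",(.594,-.041),(4,22)))
x,y=.4560,-.0388
centre(x,y,-25.5);command_gripper(.75);movel([x,y,.1]);go(.30,.25,.25,0)
t=snap("top");s=snap("side");cv2.imwrite("pics/top4.png",t);cv2.imwrite("pics/side4.png",s)
for n,im in(("top",t),("side",s)):
  try:
    u0=proj(n,np.array([[x,y,.006]]))[0].astype(int)
    m=cv2.inRange(cv2.cvtColor(im,cv2.COLOR_BGR2HSV),(50,110,50),(80,255,255));w=np.zeros_like(m);cv2.circle(w,[int(v) for v in u0],22,255,-1)
    M=cv2.moments(m&w,True);uv=(M["m10"]/M["m00"],M["m01"]/M["m00"]);print(n,onz(n,uv,.006 if n=="top" else .005).round(4))
    for k,c,r in D: print(k,n,*dome(n,im,c,r))
  except Exception as e:print(n,e)
print(get_time())
c=(.596,.0583)
W=np.hstack([np.vstack([warp("top",t,c,.016,.06,3.2) for c in((.5985,.157),)]),warp("top",t,(.594,-.041),.016,.06,3.2)])
cv2.imwrite("pics/c4.png",W[:,:])
E
```

```text
len 55.30109221385675 [ 0.4563 -0.0388  0.0026]
grip 41.1 [ 0.4563 -0.0388  0.0025] 30.00079572200775
top [ 0.4554 -0.0395]
green top [0.5989 0.1579] area 1060.0 model 1117
orange top [ 0.5954 -0.0406] area 1082.375 model 1106
side [ 0.4552 -0.0399]
green side [0.5949 0.1402] area 234.875 model 653
orange side [ 0.5931 -0.0481] area 558.875 model 802
30.2083
```

View pics/c4.png

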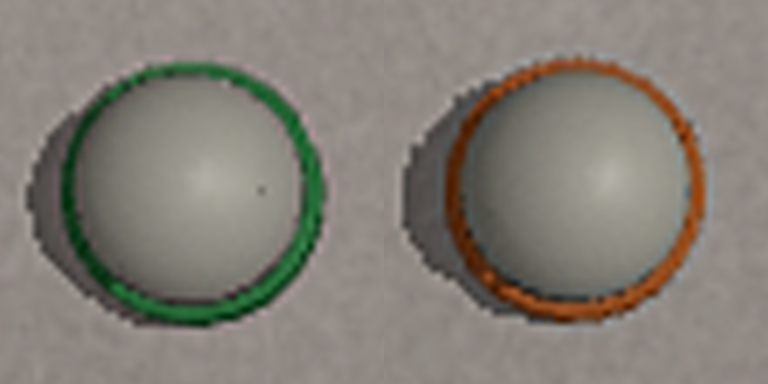

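View pics/side4.png

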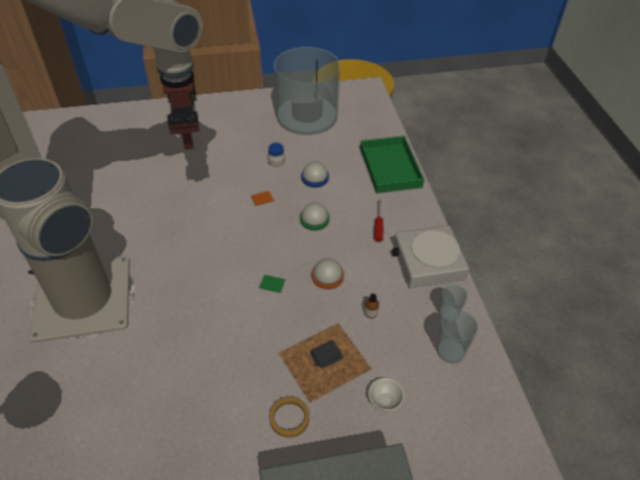

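Side view: both domes are bare and the pile is intact. The collars give dome centres in camera coordinates of green (0.5988,0.1574) and orange (0.5952,-0.0407). The centred plate shows a camera-to-robot bias of about +0.9/+0.8 mm. Next: place green, then orange.

```bash

python3 - <<'E'
from cen import *
def put(x,y,deg,dx,dy,ddeg):
    movel([x,y,.13],v=.12);go(dx,dy,.13,ddeg);movel([dx,dy,.075],v=.12);movel([dx,dy,.0564],v=.02);print("down",get_tcp_pos().round(4),get_ft_force().round(1))
    wait(.3);command_gripper(.62);wait(.3);movel([dx,dy,.13],v=.08)
x,y=.4560,-.0388
assert abs(pick(x,y,.0022,-25.5,up=.08,opn=.75)-42)<2
put(x,y,-25.5,.5997,.1582,0)
x,y=.4693,.2640
if abs(centre(x,y,10.5)-42)<2: put(x,y,10.5,.5961,-.0399,0)
go(.30,.25,.25,0);wait(.3)
t=snap("top");s=snap("side");cv2.imwrite("pics/top5.png",t);cv2.imwrite("pics/side5.png",s);print(get_time())
r=lambda n,im:np.hstack([warp(n,im,(.5989,.1574),.06,.05,2.6),warp(n,im,(.5952,-.0407),.06,.05,2.6),warp(n,im,(.548,-.265),.027,.05,2.6)])
cv2.imwrite("pics/c5.png",np.vstack([r("top",t),r("side",s)]))
E
```

```text
grip 41.6 [ 0.4563 -0.0388  0.0026] 30.001242756843567
down [0.5995 0.1582 0.0565] [-2.8 -0.2  2. ]
len 55.23824093358152 [0.4696 0.2642 0.0027]
grip 41.4 [0.4695 0.2641 0.0024] 29.999816715717316
down [ 0.5962 -0.0399  0.0565] [ 0.2  1.  -0.9]
56.4333
```

View pics/c5.png

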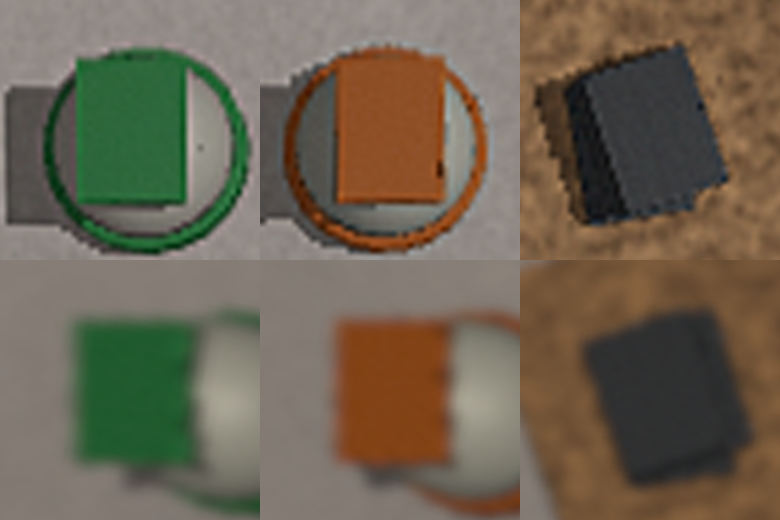

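Both lacquered plates sit level and centred on their domes, at tile centres (132,131) and (390-260,130). The pile is unchanged, so now I'll tap it square.

```bash

python3 - <<'E'
from cen import *
x,y,d=.547,-.264,15
for a in(0,90,0,90):
    go(x,y,.10,d+a);command_gripper(1.0);movel([x,y,.0048],v=.08);command_gripper(0);print(a,get_grip_width()*88,get_tcp_pos().round(4));command_gripper(.85 if a else .75);wait(.1);movel([x,y,.10],v=.1)
go(.30,.25,.25,0);wait(.3)
t=snap("top");s=snap("side");cv2.imwrite("pics/top6.png",t);cv2.imwrite("pics/side6.png",s);print(get_time())
r=lambda n,im:np.hstack([warp(n,im,(.5989,.1574),.06,.05,2.6),warp(n,im,(.5952,-.0407),.06,.05,2.6),warp(n,im,(.548,-.265),.027,.05,2.6)])
cv2.imwrite("pics/c6.png",np.vstack([r("top",t),r("side",s)]))
E
```

```text
0 41.89568910595604 [ 0.5467 -0.2637  0.0048]
90 55.806636972074834 [ 0.5469 -0.2641  0.005 ]
0 41.677010956397076 [ 0.5469 -0.2639  0.0048]
90 55.71816899222768 [ 0.5471 -0.264   0.0049]
82.625
```

View pics/c6.png

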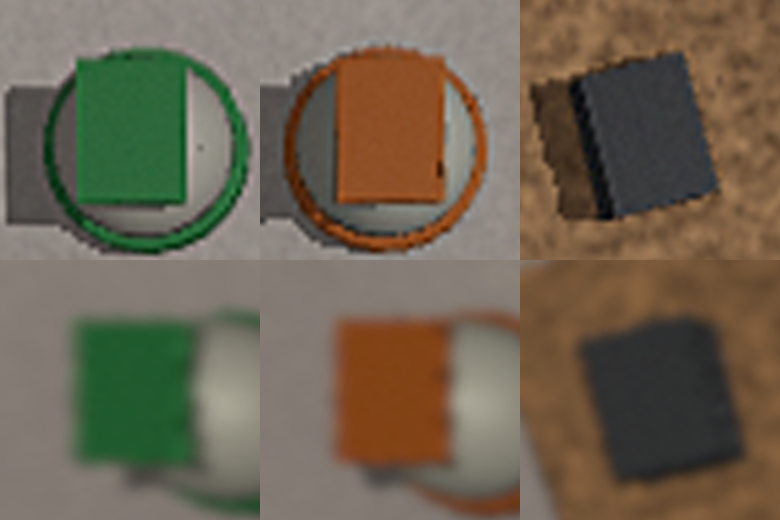

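The pile is square: the squeezes closed to 41.7 and 55.7 mm, and every edge lines up in both views. The lacquered plates are unmoved, so I'm handing in.

```bash
python3 -c "
from station import *
print(job_done())"
```

```text
the job is handed in; nothing more can be done
None
```

I handed the job in at about 83 s of robot time, with no verdict returned: the green and orange plates (no blue one was present) sit level and centred on their domes, and the four grey plates are in one squared pile on the mat.

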